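Slide the milk pan to the large zone and fit its thermometer

ROBOT

A 7-joint arm with a two-finger parallel gripper is mounted at the origin on the work surface. World frame = base frame: x ahead of the robot, y to its left, z up, the work surface at z = 0. Lengths are in m, angles in rad, forces in N, time in s.
With the tool pointing down it reaches from about 0.425 to 0.875 m from the base axis. Payload 4.7 kg.
Tool frame: the origin (TCP) lies between the finger pads; the fingertips stand 19 mm ahead of it and the grasp point (between the pads) is the TCP (ctrl.tip_extent is the distance from the TCP to the fingertips, in m); z points along the fingers, y is the line along which they close (so a half turn about z gives the same grasp; the last joint's range is limited). The gripper opens to 87 mm and grips with 3 to 60 N. Pads are 19 mm wide; open, the fingers measure 117 mm over their backs; the gripper's body (75 mm by 190 mm) begins 51 mm behind the grasp point.
Start: joints at [-1.226, 0.321, -0.07, 1.45, 0.023, 1.371, -0.057], TCP at [0.211, 0.615, 0.242] pointing down, gripper open.
Joint ranges: [-2.86, 2.86], [-0.3, 2.09], [-1.38, 1.24], [0.06, 2.45], [-1.56, 4.7], [0.09, 2.05], [-2.69, 2.69]. Speed limits (rad/s): [2.57, 2.57, 3.14, 3.14, 3.14, 3.14, 3.14].

INTERFACE

Orientations are given as a rotation vector (axis times angle).
In Python, from bench import ctrl gives the robot as it stands.
- The arm moves only by the shell command python3 -m crank 'ROWS' [OPENING] [FORCE]. ROWS is JSON, a list of rows, each an object of numbers: "tx", "ty", "tz": the shift along the tool's x, y, z in mm; "turn": the turn about the tool's z in units of 5 degrees (1.0 is 5 degrees). In form: [{"tx": .., "ty": .., "tz": .., "turn": ..}, ...]. A call has 1 to 5 rows; each row is the pose to reach, as a shift and turn from the pose commanded when the call began, along the tool's axes at that moment; what a row does not reach only later rows make up. A row lasts 1/8 s, in which the tool goes at most 62.5 mm and 10.7 degrees, less where a joint would pass 70% of its speed; a pose out of reach is approached as far as the arm can. A call with a gripper value outside its range is refused whole. OPENING is the finger opening in mm, from 0 to 87, set as the call begins (- or left out, the last holds). The fingers move at their own pace and stop on an object; FORCE is the grip in N (left out, the last holds). Time passes only in rows, so rows that repeat a pose let the fingers close. It gives the time, the measured TCP pose, the force, the opening and the grip force at its end, in the units of the state.
- ctrl.get_state(): the state, without advancing time (a new reading comes with each control period).
- ctrl.get_image(name): name is "scene" or "top" or "wrist"; returns (picture, depth): 420x560x3 uint8, red, green, blue; 420x560 float32, m along the optical axis (not along the pixel's ray), 0 where there is no reading.
- ctrl.camera_model(name): a dict with "intrinsics" (3x3 intrinsics, pixels), "origin" and "orientation" of the camera in the world. Camera axes: x right, y down, z forward; pixel columns grow to the right and rows downward; lengths in m; the calibration is good to about 2 mm. A picture is of the moment at which its call begins: read the wrist's pose just before it. camera_model takes no time and is no camera call; for the wrist camera it gives the pose at the moment of the call.
- ctrl.close_job(): hands the job in; it is judged then, once.
Trained networks look in the newest picture that a camera, given by its name, has taken for a name from the list of things; names that differ only in an ending like _2 or _b are one class to them, and where a whole thing is asked for, a point or a joint stands for the part that bears it (a point fixed in the world has none). Each returns a list of dicts, best first, with "confidence" (0 to 1); they miss things now and then, are a little off and sometimes report something else, mostly with a low value. They report only what shows in the picture. A call takes as long as a camera call.
- ctrl.recognise(camera, query): "xyz" ([x, y, z] in m, in world coordinates, good to about 4 mm: the middle of the surface that is visible of it).
- ctrl.mark_of(camera, query): "xyz" ([x, y, z] in m, in world coordinates, good to about 4 mm: a listed point, or the origin of a listed thing).
The state is a dict: "time": time; "joint_positions": joint angles; "qd": joint speeds; "joint_torque": joint torques, N m; "position": TCP position; "tool_rot": TCP orientation; "ft_force": force on the tool from outside, world axes, zero at the start; "torque": the same for the moment, N m; "grip_width": opening from 0.0 (shut) to 1.0 (fully open); "grip_force": force on a finger pad.
Only numpy, scipy, OpenCV 4.12 (cv2) and the standard library are available. Lean on these libraries where they do the work, as an engineer would, in place of code of your own. Each camera call takes 0.05 s, during which the arm holds its last target. There are 200 camera calls.

TASK

Slide the milk pan across the hob from the small cooking zone onto the centre of the large one, keeping it flat on the glass without lifting it, and let go of it. Then draw the stick thermometer out of its leaning wooden block and push its stem down the narrow clip inside the pan's rim until its head sits on the clip. Leave the other things on the counter and hob where they stand.

Things in the scene. Friction and masses are not known exactly. Their poses are not given: they have to be found in the camera images.
- hob: slim two-zone hob, fixed: a black glass top on a grey body, 280 (x) x 460 (y) x 40 mm high. Origin at the centre of its underside, so the glass is at z = +40 mm. The two zones lie at y = +110 and -110 mm on it; which one is the large zone changes.
- zone_large: the large cooking zone, fixed, flush marking on the glass: thin grey circles 200 and 146 mm in diameter round a small grey cross. Origin at its centre, on the glass. The pan must finish here.
- zone_small: the small cooking zone, fixed: one thin grey circle 150 mm in diameter round the place where the pan stands at the start. Origin at its centre, on the glass.
- pan: steel milk pan, loose, about 0.7 kg: 140 mm outer diameter, 75 mm high, wall 3 mm. Origin at the centre of its underside, z up. A level black handle points along its own -x, roughly to the robot: 18 mm wide (y), 16 mm high, centre line 55 mm above the underside, from 70 to 190 mm from the pan's axis; pinch it from above about 130 mm out. A clip is fixed inside the rim on the +y side.
- pan_clip (a point): centre of the mouth of the hole in the pan's clip, at (0, 52, 88) mm in the pan's frame, 13 mm above the rim. The clip is a 24 x 24 x 38 mm block with a vertical hole 9 mm in diameter right through it, with a 2 mm chamfer at the mouth; below it is the open inside of the pan. z up.
- block: wooden thermometer holder, fixed, left or right of the hob: a 50 x 50 x 80 mm block on a 110 x 70 x 8 mm foot, leaning 35 degrees from vertical towards its own -x (roughly to the robot). Origin at the centre of the foot's underside. A hole 8 mm in diameter runs along the leaning axis; its mouth, the middle of the leaning top face, is at (-21, 0, 87) mm.
- probe: stick thermometer, loose, 60 g: a round black head with a steel cap, 24 mm in diameter, 55 mm long, and a steel stem 6 mm in diameter, 75 mm long. Origin on the axis at the underside of the head, where the stem begins; +z points along the axis to the head's top. It starts with the stem in the wooden block, leaning about 35 degrees from vertical, head towards the robot.
- probe_tip (a point): lower end of the thermometer's stem, 75 mm below the underside of the head on the axis
- mill: bystander: dark wooden pepper mill, 44 mm in diameter, 120 mm high, standing on the far part of the hob between the zones. Origin at the centre of its underside.
- mug: bystander: white mug, 80 mm in diameter, 90 mm high, on the other side of the hob from the wooden block. Origin at the centre of its underside.
- tumbler1: bystander: drinking glass, 68 mm in diameter, 100 mm high, at the left of the hob. Origin at the centre of its underside.
- tumbler2: bystander: a second drinking glass of the same size, at the right of the hob. Origin at the centre of its underside.
- tape: bystander: roll of tape, 90 mm outer diameter, 24 mm high, lying flat in front of the hob. Origin at the centre of its underside.
- screwdriver: bystander: screwdriver lying in front of the hob, about 200 mm long. Origin at the middle of its underside.

How it is judged:
On the way, in this order (a step that is already met when the one before it is completed fails the run):
1. the milk pan stands flat on the large zone, its centre within 12 mm of the zone's centre, at rest and let go (horizontal distance between pan and zone_large below 0.012 m and angle between pan's own z axis and vertical below 0.05 rad and linear speed of pan below 0.01 m/s and contact force between the fingers and pan below 0.2 N), for 0.3 s.
2. then the thermometer's stem is pushed down the pan's clip until the underside of its head is within 6 mm of the clip's mouth (distance between probe and pan_clip below 0.006 m and angle between the z axis of probe and the z axis of pan, either way round below 0.12 rad), for 0.2 s.
At the end, for the whole second after the job is handed in: The milk pan stands flat and at rest on the large zone, its centre within 12 mm of the zone's centre, and the thermometer rests upright (within 0.12 rad of the pan's axis) in the pan's clip, fully home: the underside of its head within 6 mm of the centre of the clip's mouth. Both are let go (all of step 2 and horizontal distance between pan and zone_large below 0.012 m and angle between pan's own z axis and vertical below 0.05 rad and linear speed of each of pan, probe below 0.01 m/s); the robot touches nothing.
It fails at once if the pan is lifted: its underside rises more than 6 mm above the glass (z of pan in the frame of hob above 0.046 m).
It fails at once if the pan is tipped by more than 0.1 rad (angle between pan's own z axis and vertical above 0.1 rad).
It fails at once if a bystander (mill, mug, drinking glasses, tape, screwdriver) is moved by more than 20 mm (distance of any of mill, mug, tumbler1, tumbler2, tape, screwdriver from where it was at the start of the episode above 0.02 m).
It also fails if it takes over 64 s, if anything falls off the work surface, if the arm or the gripper's body presses on something with over 40 N, if the wrist force passes 120 N, or if a joint passes its speed limit or range.

## Working session

There is one attempt and no reset: what is moved stays moved. The work goes in short steps, Python scripts to look and compute and a shell command to move; the robot and the scene stay as the last step left them, time stands still between calls to the robot, and variables do not carry over. Pictures are saved under pics/ and viewed, at most 13 in all, crops included, and the job is handed in when it is done.

```bash
ls; mkdir -p pics; cat > h.py <<'E'
import numpy as np, cv2, json
from bench import ctrl
def pic(n,f):
    im,d=ctrl.get_image(n); cv2.imwrite('pics/'+f,im[:,:,::-1]); m=ctrl.camera_model(n); return im,d,m
def cloud(d,m):
    K=np.array(m['intrinsics']);R=np.array(m['orientation'])
    if R.shape!=(3,3): R=cv2.Rodrigues(R.astype(float))[0]
    v,u=np.mgrid[:d.shape[0],:d.shape[1]]
    p=np.stack([(u-K[0,2])/K[0,0]*d,(v-K[1,2])/K[1,1]*d,d],-1)
    return p@R.T+np.array(m['origin'])
def find(cam,names,f='mark_of'):
    for n in names:
        for r in getattr(ctrl,f)(cam,n)[:2]: print(cam,f,n,np.round(r['xyz'],4),round(r['confidence'],2))
E
python3 - <<'E'
from h import *
for c in ['top','scene']:
    im,d,m=pic(c,c+'1.png'); np.save(c+'1.npy',cloud(d,m)); print(c,m['origin'],m['orientation'])
    find(c,['hob','zone_large','zone_small','pan','pan_clip','block','probe','probe_tip','mill','mug','tumbler1','tape','screwdriver'])
print(ctrl.get_state())
E
```

```text
pics
top [ 0.43445623 -0.00474509  1.35911361] [-2.1408084   2.18740845 -0.0958503 ]
top mark_of hob [ 0.6274 -0.0099  0.0013] 0.9
top mark_of zone_large [0.5921 0.1447 0.1332] 0.55
top mark_of pan [0.6189 0.0946 0.0387] 0.94
top mark_of pan_clip [0.5985 0.145  0.1343] 0.56
top mark_of block [ 0.4874  0.3557 -0.0035] 0.61
top mark_of probe [0.4655 0.3555 0.0871] 0.65
top mark_of probe_tip [ 0.4852 -0.3619 -0.0016] 0.64
top mark_of mill [0.7384 0.0023 0.0362] 0.66
top mark_of mug [ 4.824e-01 -3.624e-01 -3.000e-04] 0.86
top mark_of mug [0.5947 0.1414 0.1292] 0.46
top mark_of tumbler1 [0.6601 0.3568 0.0026] 0.97
top mark_of tumbler1 [ 0.6765 -0.3576 -0.0014] 0.88
top mark_of tape [ 0.3377  0.2498 -0.0027] 0.63
top mark_of screwdriver [ 0.3373 -0.2281 -0.0006] 0.77
scene [1.17038176 0.40350859 0.66543244] [-1.22314199 -2.16057502  1.07416665]
scene mark_of hob [ 0.6255 -0.0034  0.002 ] 0.58
scene mark_of pan [0.6194 0.0958 0.0419] 0.81
scene mark_of pan [ 0.6745 -0.357   0.0007] 0.63
scene mark_of pan_clip [0.5887 0.1458 0.1248] 0.65
scene mark_of block [ 0.4893  0.3528 -0.0027] 0.78
sce
[... 506 characters left out ...]
ns': array([-1.22591106,  0.32100133, -0.07012258,  1.45054014,  0.02259747,
        1.37079715, -0.05689057]), 'qd': array([-5.75190875e-04, -1.22931424e-03, -2.88019686e-04, -1.16849288e-05,
       -9.35285349e-04,  5.66966082e-04,  1.73484687e-04]), 'joint_torque': array([-2.91761853e-04, -4.91105461e+01, -4.03497415e-01, -3.12764812e+01,
       -6.37621363e-02,  3.37770057e-02,  3.40004215e-05]), 'position': array([0.21112027, 0.61475942, 0.24156565]), 'tool_rot': array([5.17145729e-01, 3.09869274e+00, 5.51908333e-05]), 'ft_force': array([ 0.53427142,  0.20876174, -0.41528513]), 'torque': array([ 0.02962745,  0.00300408, -0.00650664]), 'grip_force': 0.0, 'grip_width': 0.9984408434568409}
```

View pics/top1.png

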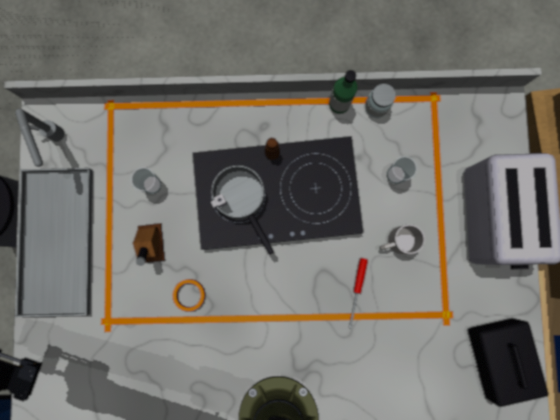

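View pics/scene1.png

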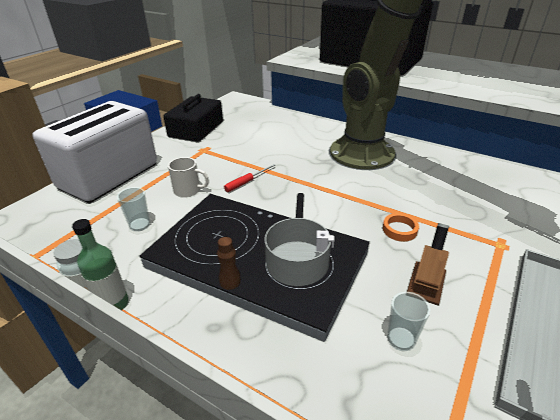

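```bash
python3 - <<'E'
from h import *
im=cv2.imread('pics/top1.png'); P=np.load('top1.npy')
g=cv2.cvtColor(im,cv2.COLOR_BGR2GRAY)
z=P[...,2]; 
# large zone: bright pix on dark glass near (316,188)
v,u=np.mgrid[:420,:560]; r=np.hypot(u-316,v-188)
glass=(abs(z-.04)<.012)
print('glass z',np.median(z[glass&(r<30)]))
bg=cv2.medianBlur(g,9).astype(int); m=(g.astype(int)-bg>12)&(r<46)&(r>18)
pts=np.argwhere(m)[:,::-1].astype(np.float32)
# world xy of pixels, intersect: use P but with z=.04 plane through ray
M=ctrl.camera_model('top'); o=np.array(M['origin'])
def onplane(p,zz): d=p-o; return o+d*((zz-o[2])/d[...,2:])
W=onplane(P[m],.04)
from scipy.optimize import least_squares
f=lambda q:np.minimum(abs(np.hypot(W[:,0]-q[0],W[:,1]-q[1])-.1),abs(np.hypot(W[:,0]-q[0],W[:,1]-q[1])-.073))
for z0 in [(.62,-.12)]:
    s=least_squares(f,z0,loss='soft_l1',f_scale=.003); print('large',s.x,len(W),np.median(s.fun))
# hob edges
hm=((g<60)&(abs(z-.04)<.01)).astype(np.uint8); hm=cv2.morphologyEx(hm,cv2.MORPH_CLOSE,np.ones((25,25)))
n,l,st,c=cv2.connectedComponentsWithStats(hm); k=1+np.argmax(st[1:,4]); 
H=onplane(P[l==k],.04)[:,:2].astype(np.float32); print('hob',cv2.minAreaRect(H))
# pan rim
for cam in ['top','scene']:
    Q=np.load(cam+'1.npy'); rim=Q[(abs(Q[...,2]-.113)<.006)&(np.hypot(Q[...,0]-.62,Q[...,1]-.095)<.09)]
    s=least_squares(lambda q:np.hypot(rim[:,0]-q[0],rim[:,1]-q[1])-.0685,(.62,.095),loss='soft_l1',f_scale=.003); print(cam,'rim',s.x,len(rim),np.median(abs(s.fun)))
    c=s.x; d=Q[...,:2]-c; rr=np.hypot(d[...,0],d[...,1]); h=(rr>.085)&(rr<.195)&(abs(Q[...,2]-.1)<.02)
    hp=Q[h]; print('handle n',len(hp),'z',np.percentile(hp[:,2],[10,50,90]),'mean',hp.mean(0),'far',rr[h].max())
    dm=np.median(hp[:,:2],0)-c; vx,vy,x0,y0=cv2.fitLine(hp[:,:2].astype(np.float32),cv2.DIST_HUBER,0,.01,.01).ravel(); print('yaw centre',np.degrees(np.arctan2(-dm[1],-dm[0])),'line',np.degrees(np.arctan2(vy,vx)),(x0,y0))
    cl=Q[(abs(Q[...,2]-.128)<.008)&(rr<.09)]; print('clip top',len(cl),cl.mean(0) if len(cl) else 0,np.ptp(cl,0) if len(cl) else 0)
    hd=Q[(Q[...,2]>.1)&(abs(Q[...,0]-.45)<.07)&(abs(Q[...,1]-.355)<.06)]; print('head',len(hd),hd.mean(0),hd.min(0),hd.max(0))
E
```

```text
glass z 0.038395216760578554<stdin>:13: RuntimeWarning: divide by zero encountered in divide
<stdin>:13: RuntimeWarning: invalid value encountered in multiply
Traceback (most recent call last):
ValueError: Residuals are not finite in the initial point.
```

```bash
cat >> h.py <<'E'
def rays(m):
    return cloud(np.ones((420,560)),m)-np.array(m['origin'])
def plane(m,zz):
    r=rays(m);o=np.array(m['origin']);return o+r*((zz-o[2])/r[...,2:])
E
cat > meas.py <<'E'
from h import *
from scipy.optimize import least_squares
def fit(tag,c0,cams=('top','scene'),circ=True):
    if circ:
        im=cv2.imread(f'pics/top{tag}.png');P=np.load(f'top{tag}.npy');g=cv2.cvtColor(im,cv2.COLOR_BGR2GRAY)
        v,u=np.mgrid[:420,:560];r=np.hypot(u-316,v-188)
        m=(g.astype(int)-cv2.medianBlur(g,9)>12)&(r<46)&(r>18)
        G=plane(ctrl.camera_model('top'),.04);W=G[m]
        def f(q):
            d=np.hypot(W[:,0]-q[0],W[:,1]-q[1]);return np.minimum(abs(d-.1),abs(d-.073))
        s=least_squares(f,(.62,-.12),loss='soft_l1',f_scale=.003);print('large',s.x,len(W),np.median(s.fun))
        hm=((g<60)&(abs(P[...,2]-.04)<.012)).astype(np.uint8);hm=cv2.morphologyEx(hm,cv2.MORPH_CLOSE,np.ones((25,25)))
        n,l,st,c=cv2.connectedComponentsWithStats(hm);k=1+np.argmax(st[1:,4]);print('hob',cv2.minAreaRect(G[l==k][:,:2].astype(np.float32)))
    for cam in cams:
        Q=np.load(f'{cam}{tag}.npy');rim=Q[(abs(Q[...,2]-.113)<.006)&(np.hypot(Q[...,0]-c0[0],Q[...,1]-c0[1])<.09)]
        s=least_squares(lambda q:np.hypot(rim[:,0]-q[0],rim[:,1]-q[1])-.0685,c0,loss='soft_l1',f_scale=.003);print(cam,'rim',s.x,len(rim),np.median(abs(s.fun)))
        d=Q[...,:2]-s.x;rr=np.hypot(d[...,0],d[...,1]);h=(rr>.085)&(rr<.195)&(abs(Q[...,2]-.1)<.02)&(d[...,0]<0)
        hp=Q[h]
        if len(hp)>5:
            print('handle n',len(hp),'z',np.percentile(hp[:,2],[10,50,90]),'far',rr[h].max())
            dm=np.median(hp[:,:2],0)-s.x;vx,vy,x0,y0=cv2.fitLine(hp[:,:2].astype(np.float32),cv2.DIST_HUBER,0,.01,.01).ravel();print('yaw c',np.degrees(np.arctan2(-dm[1],-dm[0])),'line',np.degrees(np.arctan2(vy,vx)),(x0,y0))
        cl=Q[(abs(Q[...,2]-.128)<.008)&(rr<.09)]
        if len(cl): print('clip top',len(cl),cl.mean(0),np.ptp(cl,0))
E
python3 - <<'E'
from meas import *
fit('1',(.62,.095))
for cam in ['top','scene']:
    Q=np.load(cam+'1.npy');hd=Q[(Q[...,2]>.1)&(Q[...,2]<.2)&(abs(Q[...,0]-.45)<.07)&(abs(Q[...,1]-.355)<.06)];print('head',len(hd),hd.mean(0),hd.min(0),hd.max(0))
    find
E
```

```text
large [ 0.63468928 -0.12039618] 548 0.0013641340491318335
hob ((0.6241461038589478, -0.011514827609062195), (0.2770649492740631, 0.4519270062446594), 4.645610332489014)
top rim [0.61993449 0.0952194 ] 217 0.0009385011664134746
handle n 262 z [0.09682264 0.10019796 0.10373484] far 0.18941342569548977
yaw c 27.834050646298802 line 27.352007 (np.float32(0.4980719), np.float32(0.031921275))
clip top 86 [0.59535845 0.14283828 0.12570708] [0.04151068 0.03772466 0.01130712]
scene rim [0.62050709 0.09690951] 601 0.0010130793654024306
handle n 184 z [0.10091688 0.10326998 0.10445221] far 0.18843983794756808
yaw c 27.052930225028664 line 28.68242 (np.float32(0.5013569), np.float32(0.036099516))
clip top 144 [0.59649164 0.14634371 0.12615192] [0.03201132 0.03924194 0.01102541]
head 153 [0.45187699 0.3497184  0.12007916] [0.42849856 0.33864823 0.1000711 ] [0.49231694 0.37901513 0.13727679]
head 292 [0.46030611 0.35410054 0.11638708] [0.43402215 0.33286365 0.1001052 ] [0.49686327 0.3814792  0.13814096]
```

```bash
cat > go.py <<'E'
import sys; from h import *
s=ctrl.get_state();p=s['position'];R=cv2.Rodrigues(np.array(s['tool_rot']))[0];hd=np.degrees(np.arctan2(R[1,0],R[0,0]))
print('t',round(s['time'],2),'p',np.round(p,4),'hd',round(hd,2),'tilt',np.round(R[:,2],4),'F',np.round(s['ft_force'],1),'j7',round(s['joint_positions'][6],2),'grip',round(s['grip_width']*87,1),round(s['grip_force'],1))
if len(sys.argv)>3:
    a=[float(x) for x in sys.argv[1:]];d=R.T@(np.array(a[:3])-p)*1000
    print('tx ty tz',np.round(d,1),'turn',round(((hd-a[3]+180)%360-180)/5,2) if len(a)>3 else '')
E
python3 go.py .505 .0356 .2 27.7
```

```text
t 1.4 p [0.2111 0.6148 0.2416] hd 161.05 tilt [ 0.  0. -1.] F [ 0.5  0.2 -0.4] j7 -0.06 grip 86.9 0.0
tx ty tz [-466.  -452.3   41.6] turn 26.67
```

```bash
python3 -m crank '[{"tx":-40,"ty":-40,"tz":3,"turn":2},{"tx":-80,"ty":-80,"tz":6,"turn":4},{"tx":-120,"ty":-120,"tz":9,"turn":6},{"tx":-160,"ty":-160,"tz":12,"turn":8},{"tx":-200,"ty":-200,"tz":15,"turn":10}]' 60 20; python3 go.py .505 .0356 .2 27.7
```

```text
time: 2.02
position: [0.3361, 0.3589, 0.2268]
tool_rot: [-1.786, -2.585, -0.002]
ft_force: [0.4, 1.1, -0.3]
grip_width: 0.693
grip_force: 0.0
t 2.02 p [0.3361 0.3589 0.2268] hd 110.72 tilt [ 5.e-04  8.e-04 -1.e+00] F [ 0.4  1.1 -0.3] j7 -0.51 grip 60.3 0.0
tx ty tz [-362.2   43.6   26.6] turn 16.6
```

```bash
python3 -m crank '[{"tx":-50,"ty":6,"turn":2},{"tx":-100,"ty":12,"turn":4},{"tx":-150,"ty":18,"turn":6},{"tx":-200,"ty":24,"turn":8},{"tx":-250,"ty":30,"turn":10}]' >/dev/null; python3 go.py .505 .0356 .2 27.7
```

```text
t 2.02 p [0.3361 0.3589 0.2268] hd 110.72 tilt [ 5.e-04  8.e-04 -1.e+00] F [ 0.4  1.1 -0.3] j7 -0.51 grip 60.3 0.0
tx ty tz [-362.2   43.6   26.6] turn 16.6$[0]: bad value
```

```bash
python3 -m crank '[{"turn":2},{"turn":4},{"turn":6},{"turn":6.6}]' >/dev/null; python3 go.py .505 .0356 .2 27.7
```

```text
t 2.02 p [0.3361 0.3589 0.2268] hd 110.72 tilt [ 5.e-04  8.e-04 -1.e+00] F [ 0.4  1.1 -0.3] j7 -0.51 grip 60.3 0.0
tx ty tz [-362.2   43.6   26.6] turn 16.6$[0]: bad value
```

```bash
python3 -m crank '[{"tx":-50,"ty":6,"tz":4,"turn":2},{"tx":-100,"ty":12,"tz":8,"turn":4},{"tx":-150,"ty":18,"tz":12,"turn":6},{"tx":-200,"ty":24,"tz":16,"turn":8},{"tx":-250,"ty":30,"tz":20,"turn":10}]' >/dev/null; python3 -m crank '[{"tx":0,"ty":0,"tz":0,"turn":2},{"tx":0,"ty":0,"tz":0,"turn":4},{"tx":0,"ty":0,"tz":0,"turn":6},{"tx":0,"ty":0,"tz":0,"turn":6.6}]' >/dev/null; python3 go.py .505 .0356 .2 27.7
```

```text
t 3.15 p [0.4532 0.138  0.2067] hd 27.88 tilt [ 3.e-04  3.e-04 -1.e+00] F [-0.3  0.9  0.3] j7 -1.45 grip 60.1 0.0
tx ty tz [ -2.1 114.8   6.7] turn 0.04
```

```bash
python3 -m crank '[{"tx":-1,"ty":50,"tz":3,"turn":0},{"tx":-2,"ty":100,"tz":6,"turn":0},{"tx":-2,"ty":115,"tz":6,"turn":0},{"tx":-2,"ty":115,"tz":6,"turn":0}]' >/dev/null; python3 go.py .505 .0356 .2 27.7; python3 - <<'E'
from h import *
im,d,m=pic('wrist','w1.png');Q=cloud(d,m);np.save('wrist1.npy',Q)
find('wrist',['pan','zone_large','pan_clip','hob'])
h=Q[(d>0)&(abs(Q[...,2]-.1)<.01)&(Q[...,0]<.55)&(Q[...,0]>.44)&(abs(Q[...,1]-.04)<.06)]
if len(h): print(len(h),h.mean(0),np.percentile(h[:,2],[10,50,90]),cv2.minAreaRect(h[:,:2].astype(np.float32)),cv2.fitLine(h[:,:2].astype(np.float32),cv2.DIST_HUBER,0,.01,.01).ravel())
from meas import fit; fit;  fit('1',(.62,.095),cams=('wrist',),circ=False)
E
```

```text
t 3.65 p [0.5056 0.0352 0.2006] hd 27.93 tilt [-1.e-04  3.e-04 -1.e+00] F [0.3 1.  0.2] j7 -1.19 grip 60.0 0.0
tx ty tz [-0.3 -0.6  0.6] turn 0.05
wrist mark_of pan [0.6167 0.0913 0.0427] 0.93
wrist mark_of zone_large [ 0.6306 -0.1125  0.041 ] 0.79
wrist mark_of pan_clip [0.5987 0.1399 0.1287] 0.57
wrist mark_of hob [ 0.6252 -0.0064 -0.0015] 0.96
2246 [0.51403239 0.04213442 0.10259425] [0.10036533 0.10295014 0.10405384] ((0.5144327282905579, 0.042019542306661606), (0.08928093314170837, 0.017994824796915054), 27.68877601623535) [0.8794031  0.4760779  0.51403236 0.04213442]
wrist rim [0.62065231 0.09726142] 2379 0.0011961871476217772
handle n 2086 z [0.1003453  0.1029495  0.10404923] far 0.16458387451261366
yaw c 27.403731656247583 line 27.685257 (np.float32(0.51150185), np.float32(0.040600345))
clip top 1958 [0.59424144 0.14495432 0.12697289] [0.03410378 0.04094174 0.01101087]
```

View pics/w1.png

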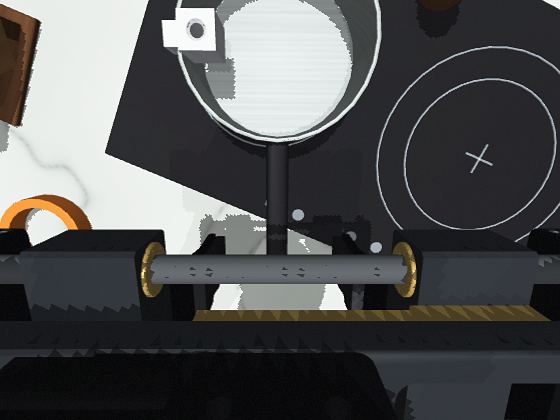

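```bash
python3 - <<'E'
from h import *
m=ctrl.camera_model('wrist');G=plane(m,.04);print('cross',G[158,479],'ring pts',G[144,556],G[158,377],G[46,498])
C=G[158,479]
im=cv2.imread('pics/w1.png');g=cv2.cvtColor(im,cv2.COLOR_BGR2GRAY)
r=np.hypot(G[...,0]-C[0],G[...,1]-C[1]);v,u=np.mgrid[:420,:560]
k=(g.astype(int)-cv2.medianBlur(g,9)>12)&(r<.107)&(r>.06)&(v<225);W=G[k]
from scipy.optimize import least_squares
f=lambda q:(lambda d:np.minimum(abs(d-.1),abs(d-.073)))(np.hypot(W[:,0]-q[0],W[:,1]-q[1]))
s=least_squares(f,C[:2],loss='soft_l1',f_scale=.002);print(s.x,len(W),np.median(s.fun))
E
python3 go.py .5046 .0371 .098 27.7
```

```text
cross [ 0.63610678 -0.11720195  0.04      ] ring pts [ 0.68246568 -0.17488204  0.04      ] [ 0.5885635  -0.02888257  0.04      ] [ 0.72509429 -0.07089693  0.04      ]
[ 0.63565485 -0.11709957] 2084 0.000654059652046679
t 3.9 p [0.505  0.0374 0.2006] hd 28.21 tilt [-1.e-04  6.e-04 -1.e+00] F [0.1 0.1 0.3] j7 -1.19 grip 59.8 0.0
tx ty tz [-5.000e-01  1.000e-01  1.026e+02] turn 0.1
```

```bash
python3 -m crank '[{"tx":0,"ty":0,"tz":50,"turn":0},{"tx":0,"ty":0,"tz":90,"turn":0},{"tx":0,"ty":0,"tz":102,"turn":0},{"tx":0,"ty":0,"tz":102,"turn":0}]' >/dev/null; python3 go.py .5046 .0371 .098 27.7; python3 -m crank '[{"tx":0,"ty":0,"tz":0,"turn":0},{"tx":0,"ty":0,"tz":0,"turn":0},{"tx":0,"ty":0,"tz":0,"turn":0},{"tx":0,"ty":0,"tz":0,"turn":0},{"tx":0,"ty":0,"tz":0,"turn":0}]' 0 25; python3 go.py .5196 -.1779 .098 27.7
```

```text
t 4.4 p [0.5053 0.0362 0.0987] hd 28.09 tilt [-5.e-04 -1.e-04 -1.e+00] F [ 0.1  0.5 -0.6] j7 -1.13 grip 60.1 0.0
tx ty tz [-0.2 -1.2  0.7] turn 0.08
time: 5.03
position: [0.5054, 0.0358, 0.0987]
tool_rot: [-3.048, -0.761, -0.0]
ft_force: [-1.1, 1.1, 1.6]
grip_width: 0.207
grip_force: 1.7
t 5.03 p [0.5054 0.0358 0.0987] hd 28.05 tilt [ 0.e+00  3.e-04 -1.e+00] F [-1.1  1.1  1.6] j7 -1.13 grip 18.0 1.7
tx ty tz [-87.9 195.3   0.6] turn 0.07
```

```bash
python3 -m crank '[{"tx":0,"ty":0,"tz":0,"turn":0},{"tx":-4,"ty":9,"tz":0,"turn":0},{"tx":-12,"ty":27,"tz":0,"turn":0},{"tx":-20,"ty":45,"tz":0,"turn":0},{"tx":-28,"ty":63,"tz":0,"turn":0}]'; python3 -m crank '[{"tx":-8,"ty":18,"tz":0,"turn":0},{"tx":-16,"ty":36,"tz":0,"turn":0},{"tx":-24,"ty":54,"tz":0,"turn":0},{"tx":-32,"ty":72,"tz":0,"turn":0},{"tx":-40,"ty":90,"tz":0,"turn":0}]'; python3 go.py .5204 -.1792 .0987 28.05
```

```text
time: 5.65
position: [0.5104, -0.033, 0.0986]
tool_rot: [-3.046, -0.763, -0.001]
ft_force: [1.1, 3.4, 1.2]
grip_width: 0.201
grip_force: 25.1
time: 6.28
position: [0.5175, -0.1311, 0.0987]
tool_rot: [-3.046, -0.763, -0.001]
ft_force: [-0.2, 2.9, 2.7]
grip_width: 0.201
grip_force: 25.1
t 6.28 p [ 0.5175 -0.1311  0.0987] hd 28.14 tilt [-0.      0.0016 -1.    ] F [-0.2  2.9  2.7] j7 -0.75 grip 17.5 25.1
tx ty tz [-20.1  43.8  -0.1] turn 0.02
```

```bash
python3 -m crank '[{"tx":-8,"ty":18,"tz":0,"turn":0},{"tx":-16,"ty":35,"tz":0,"turn":0},{"tx":-20,"ty":44,"tz":0,"turn":0},{"tx":-20,"ty":44,"tz":0,"turn":0},{"tx":-20,"ty":44,"tz":0,"turn":0}]'; python3 go.py .5204 -.1792 .0987 28.05; python3 - <<'E'
from h import *
from meas import fit
for c,t in [('wrist','2'),('top','2'),('scene','2')]:
    im,d,m=pic(c,c+t+'.png');np.save(c+t+'.npy',cloud(d,m))
fit('2',(.635,-.12),cams=('top','scene','wrist'),circ=False)
find('top',['mill','tape','screwdriver'])
E
```

```text
time: 6.9
position: [0.52, -0.1809, 0.0987]
tool_rot: [3.047, 0.759, -0.001]
ft_force: [-1.8, -3.5, 1.3]
grip_width: 0.207
grip_force: 25.0
t 6.9 p [ 0.52   -0.1809  0.0987] hd 27.99 tilt [-2.0e-04 -1.8e-03 -1.0e+00] F [-1.8 -3.5  1.3] j7 -0.64 grip 18.1 25.0
tx ty tz [ 1.1 -1.3 -0. ] turn -0.01
top rim [ 0.63458931 -0.12091591] 229 0.000855660027105215
handle n 6 z [0.09290356 0.09954443 0.10353745] far 0.08680123755150014
yaw c 26.574100935396178 line -64.17789 (np.float32(0.5578233), np.float32(-0.15939625))
clip top 86 [ 0.60971696 -0.07339957  0.12555525] [0.02938656 0.03678355 0.01028343]
scene rim [ 0.63512988 -0.11930575] 529 0.0011751174448121626
handle n 209 z [0.09124679 0.1036245  0.11392268] far 0.173908172278939
yaw c 24.756363939038806 line 35.522457 (np.float32(0.5267955), np.float32(-0.1742097))
clip top 122 [ 0.61034897 -0.07007084  0.12614793] [0.03262348 0.03990422 0.01119434]
wrist rim [ 0.63564186 -0.12060895] 5295 0.0009372322674841282
handle n 4420 z [0.09883179 0.10300621 0.10424832] far 0.15466408393552283
yaw c 27.49261108900774 line 28.021511 (np.float32(0.5347476), np.float32(-0.17409158))
top mark_of mill [0.7393 0.0018 0.0352] 0.81
top mark_of tape [0.3403 0.2466 0.0004] 0.72
```

```bash
python3 -m crank '[{"tx":0,"ty":0,"tz":0,"turn":0},{"tx":0,"ty":0,"tz":0,"turn":0},{"tx":0,"ty":0,"tz":0,"turn":0},{"tx":0,"ty":0,"tz":0,"turn":0},{"tx":0,"ty":0,"tz":0,"turn":0}]' 50 20 | tail -2; python3 -m crank '[{"tx":0,"ty":0,"tz":-20,"turn":0},{"tx":0,"ty":0,"tz":-60,"turn":0},{"tx":0,"ty":0,"tz":-110,"turn":0},{"tx":0,"ty":0,"tz":-140,"turn":0},{"tx":0,"ty":0,"tz":-140,"turn":0}]' | tail -3;  python3 -m crank '[{"tx":0,"ty":0,"tz":0,"turn":0},{"tx":0,"ty":0,"tz":0,"turn":0}]' >/dev/null; python3 - <<'E'
from h import *
from meas import fit
for c,t in [('wrist','3'),('top','3')]:
    im,d,m=pic(c,c+t+'.png');np.save(c+t+'.npy',cloud(d,m))
fit('3',(.635,-.12),cams=('top','wrist'),circ=True)
find('wrist',['pan_clip','pan','zone_large']); find('top',['pan_clip'])
G=plane(ctrl.camera_model('wrist'),.128); np.save('G3.npy',G)
Q=np.load('wrist3.npy');m=(abs(Q[...,2]-.128)<.005)&(np.hypot(Q[...,0]-.611,Q[...,1]+.073)<.03);v,u=np.nonzero(m)
if len(v): print(u.min(),u.max(),v.min(),v.max(),cv2.minAreaRect(Q[m][:,:2].astype(np.float32)))
E
python3 go.py
```

```text
grip_width: 0.564
grip_force: 0.0
ft_force: [0.5, -0.4, -0.8]
grip_width: 0.575
grip_force: 0.0
large [ 0.64228258 -0.12561604] 550 0.0051171063740712355
hob ((0.6235916018486023, -0.011560484766960144), (0.27584588527679443, 0.4511672556400299), 4.712764263153076)
top rim [ 0.63474508 -0.1207635 ] 228 0.0008769161109816667
clip top 84 [ 0.61043859 -0.07352876  0.12575774] [0.02907048 0.03712229 0.01136573]
wrist rim [ 0.63576952 -0.12121888] 2024 0.0012390737345257877
handle n 1836 z [0.10092547 0.1031855  0.1043541 ] far 0.17955982399219178
yaw c 27.593444106808384 line 27.699759 (np.float32(0.5207623), np.float32(-0.1813371))
clip top 1377 [ 0.60953182 -0.07320436  0.12705614] [0.03381168 0.04015624 0.01103624]
wrist mark_of pan_clip [ 0.6135 -0.0736  0.1259] 0.55
wrist mark_of pan [ 0.6326 -0.1246  0.0388] 0.9
wrist mark_of pan [ 0.613  -0.0754  0.1284] 0.69
top mark_of pan_clip [ 0.6099 -0.071   0.1269] 0.58
195 229 28 64 ((0.6109159588813782, -0.07520198076963425), (0.024043822661042213, 0.024488577619194984), 27.857318878173828)
t 9.0 p [ 0.5203 -0.1796  0.2382] hd 28.04 tilt [-6.e-04 -0.e+00 -1.e+00] F [-0.  -0.1  0.6] j7 -0.73 grip 50.0 0.0
```

View pics/wrist3.png

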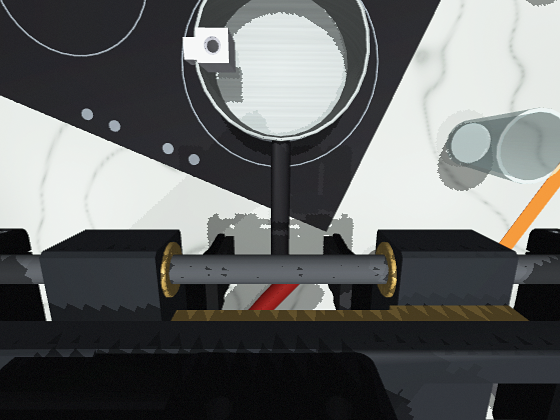

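```bash
python3 -m crank '[{"tx":17,"ty":-31,"tz":0,"turn":-2},{"tx":34,"ty":-62,"tz":0,"turn":-4},{"tx":51,"ty":-94,"tz":0,"turn":-6},{"tx":67,"ty":-126,"tz":0,"turn":-8},{"tx":84,"ty":-158,"tz":0,"turn":-10}]' >/dev/null; python3 go.py .52 .355 .25 180
```

```text
t 9.62 p [5.201e-01 5.000e-04 2.386e-01] hd 78.37 tilt [ 2.e-04  2.e-04 -1.e+00] F [ 0.5  0.7 -0.2] j7 -0.24 grip 49.9 0.0
tx ty tz [347.2 -71.6 -11.3] turn -20.33
```

```bash
python3 -m crank '[{"tx":40,"ty":-8,"tz":-2,"turn":-2},{"tx":80,"ty":-16,"tz":-4,"turn":-4},{"tx":120,"ty":-24,"tz":-6,"turn":-6},{"tx":160,"ty":-33,"tz":-8,"turn":-8},{"tx":200,"ty":-41,"tz":-10,"turn":-10}]' >/dev/null; python3 go.py .52 .355 .25 180
```

```text
t 10.25 p [0.5214 0.2048 0.2486] hd 128.38 tilt [ 1.e-04  1.e-04 -1.e+00] F [ 0.5 -0.2  0.3] j7 0.28 grip 49.6 0.0
tx ty tz [118.6  92.1  -1.4] turn -10.32
```

```bash
python3 -m crank '[{"tx":30,"ty":23,"tz":0,"turn":-2},{"tx":60,"ty":46,"tz":0,"turn":-4},{"tx":90,"ty":70,"tz":0,"turn":-6},{"tx":118,"ty":92,"tz":0,"turn":-8},{"tx":118,"ty":92,"tz":0,"turn":-10}]' >/dev/null;python3 -m crank '[{"tx":0,"ty":0,"tz":0,"turn":-0.2},{"tx":0,"ty":0,"tz":0,"turn":-0.2},{"tx":0,"ty":0,"tz":0,"turn":-0.2}]' >/dev/null; python3 go.py .445 .355 .25 180; python3 - <<'E'
from h import *
m=ctrl.camera_model('wrist');im,d,m=pic('wrist','w4.png');Q=cloud(d,m);np.save('wrist4.npy',Q)
find('wrist',['probe','block'])
E
```

```text
t 11.25 p [0.5215 0.3525 0.2487] hd 178.89 tilt [ 2.e-04  1.e-04 -1.e+00] F [-0.2 -1.1 -0.8] j7 0.94 grip 50.1 0.0
tx ty tz [76.6  1.  -1.3] turn -0.22
wrist mark_of probe [0.4678 0.3522 0.0866] 0.87
wrist mark_of block [ 4.868e-01  3.562e-01 -4.000e-04] 0.94
```

View pics/w4.png

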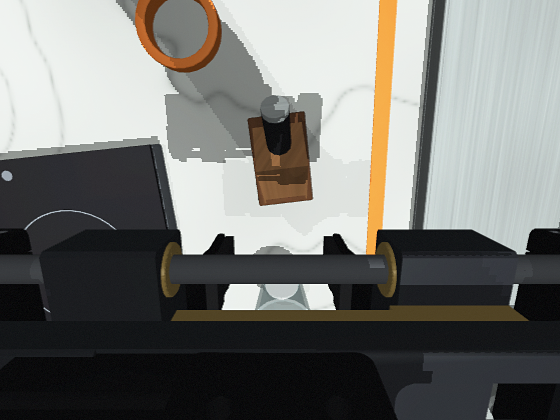

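```bash
python3 - <<'E'
from h import *
Q=np.load('wrist4.npy');im=cv2.imread('pics/w4.png')
v,u=np.mgrid[:420,:560]
hs=im.max(-1)-im.min(-1).astype(int)
sel=(u>255)&(u<300)&(v>90)&(v<158)&(hs<25)&(Q[...,2]>.088)&(Q[...,2]<.16)
H=Q[sel];print(len(H),H.min(0),H.max(0))
from scipy.optimize import least_squares
# cylinder r=12 fit: side points (exclude cap: bright)
g=im.max(-1);side=Q[sel&(g<70)];cap=Q[sel&(g>90)];print(len(side),len(cap),cap.mean(0))
def f(q):
    a=np.array([q[2],q[3],1.]);a/=np.linalg.norm(a);w=side-np.array([q[0],q[1],.105]);return np.linalg.norm(np.cross(w,a),axis=1)-.012
s=least_squares(f,(.455,.353,-.7,0),loss='soft_l1',f_scale=.002);print(s.x,np.median(abs(s.fun)))
a=np.array([s.x[2],s.x[3],1]);a/=np.linalg.norm(a);print('lean',np.degrees(np.arccos(a[2])),'az',np.degrees(np.arctan2(-a[1],-a[0])),a)
p=np.array([s.x[0],s.x[1],.105]);t=(side-p)@a;print('t range',np.percentile(t,[1,99]),'cap t',np.median((cap-p)@a))
cr=Q[(Q[...,2]>.03)&(hs>30)&(u>240)&(u<320)&(v>105)&(v<210)][:,:2].astype(np.float32);print(cv2.minAreaRect(cr))
E
```

```text
1473 [0.42723725 0.33885729 0.09106158] [0.47759113 0.3646669  0.13915199]
830 545 [0.43706077 0.35111273 0.13164788]
[ 0.45551646  0.35262013 -0.74632518 -0.08050898] 0.00022845776291894552
lean 36.89390937818347 az 6.156908409841499 [-0.59687243 -0.06438693  0.79974848]
t range [-0.02097788  0.02688136] cap t 0.03253018690967568
((0.4924158453941345, 0.3564612865447998), (0.08560451865196228, 0.050030454993247986), 5.911715507507324)
```

```bash
python3 -m crank '[{"tx":40,"ty":0,"tz":0,"turn":-1.4},{"tx":74,"ty":1,"tz":20,"turn":-1.4},{"tx":74,"ty":1,"tz":60,"turn":-1.4},{"tx":74,"ty":1,"tz":80,"turn":-1.4},{"tx":74,"ty":1,"tz":80,"turn":-1.4}]' >/dev/null; python3 go.py .4474 .3517 .1158 186
```

```text
t 12.03 p [0.4463 0.3546 0.1671] hd -173.97 tilt [-0.0024 -0.0022 -1.    ] F [0.5 0.8 0.3] j7 0.97 grip 49.7 0.0
tx ty tz [-0.9 -2.9 51.3] turn 0.01
```

```bash
python3 -m crank '[{"tx":-1,"ty":-3,"tz":20,"turn":0},{"tx":-1,"ty":-3,"tz":40,"turn":0},{"tx":-1,"ty":-3,"tz":51,"turn":0},{"tx":-1,"ty":-3,"tz":51,"turn":0}]' >/dev/null; python3 go.py .4474 .3517 .1158 186;  python3 -m crank '[{"tx":0,"ty":0,"tz":0,"turn":0},{"tx":0,"ty":0,"tz":0,"turn":0},{"tx":0,"ty":0,"tz":0,"turn":0},{"tx":0,"ty":0,"tz":0,"turn":0},{"tx":0,"ty":0,"tz":0,"turn":0}]' 0 15; python3 go.py
```

```text
t 12.53 p [0.4487 0.3525 0.1177] hd -173.96 tilt [-2.e-04 -2.e-04 -1.e+00] F [-0.7  0.3  0. ] j7 0.98 grip 50.2 0.0
tx ty tz [ 1.3 -0.7  1.9] turn 0.01
time: 13.15
position: [0.4488, 0.3526, 0.118]
tool_rot: [-0.166, 3.137, 0.001]
ft_force: [0.3, -1.2, 1.4]
grip_width: 0.272
grip_force: 15.0
t 13.15 p [0.4488 0.3526 0.118 ] hd -173.96 tilt [ 5.e-04  4.e-04 -1.e+00] F [ 0.3 -1.2  1.4] j7 0.98 grip 23.6 15.0
```

```bash
python3 -m crank '[{"tx":8,"ty":0,"tz":-11.4,"turn":0},{"tx":18,"ty":0,"tz":-25.7,"turn":0},{"tx":28,"ty":0,"tz":-40,"turn":0},{"tx":39.6,"ty":0,"tz":-56.5,"turn":0},{"tx":39.6,"ty":0,"tz":-56.5,"turn":0}]'; python3 go.py; python3 - <<'E'
from h import *
im,d,m=pic('scene','s5.png')
cv2.imwrite('pics/s5c.png',cv2.resize(im[150:370,330:520,::-1],None,fx=2.5,fy=2.5))
E
```

```text
time: 13.78
position: [0.4086, 0.349, 0.1761]
tool_rot: [-0.168, 3.136, 0.003]
ft_force: [-0.1, 0.8, -0.4]
grip_width: 0.272
grip_force: 15.0
t 13.78 p [0.4086 0.349  0.1761] hd -173.87 tilt [ 0.0015  0.002  -1.    ] F [-0.1  0.8 -0.4] j7 0.93 grip 23.6 15.0
```

View pics/s5c.png

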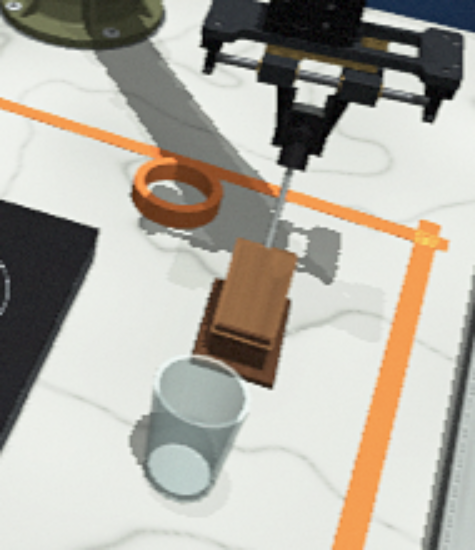

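```bash
python3 -m crank '[{"tx":0,"ty":0,"tz":0,"turn":0},{"tx":-8,"ty":0,"tz":-6,"turn":0},{"tx":-16,"ty":0,"tz":-11.4,"turn":0},{"tx":-22,"ty":0,"tz":-14.5,"turn":0},{"tx":-28,"ty":0,"tz":-17,"turn":0}]' 0 8; python3 -m crank '[{"tx":-7,"ty":0,"tz":-3,"turn":0},{"tx":-14,"ty":0,"tz":-5,"turn":0},{"tx":-24,"ty":0,"tz":-6.5,"turn":0},{"tx":-33,"ty":0,"tz":-7.4,"turn":0},{"tx":-37,"ty":0,"tz":-7.4,"turn":0}]'; python3 go.py; python3 - <<'E'
from h import *
im,d,m=pic('scene','s6.png');np.save('s6.npy',cloud(d,m))
cv2.imwrite('pics/s6c.png',cv2.resize(im[150:370,330:520,::-1],None,fx=2.5,fy=2.5))
find('scene',['probe','probe_tip'])
E
```

```text
time: 14.45
position: [0.4377, 0.3513, 0.1911]
tool_rot: [0.165, -3.137, 0.0]
ft_force: [-0.8, -0.3, -1.1]
grip_width: 0.269
grip_force: 8.0
time: 15.08
position: [0.4747, 0.3551, 0.1985]
tool_rot: [-0.165, 3.137, -0.0]
ft_force: [-0.5, 0.3, -0.2]
grip_width: 0.275
grip_force: 8.0
t 15.07 p [0.4747 0.3551 0.1985] hd -173.98 tilt [ 2.e-04  0.e+00 -1.e+00] F [-0.5  0.3 -0.2] j7 1.01 grip 23.9 8.0
scene mark_of probe_tip [0.4709 0.3549 0.0841] 0.7
scene mark_of probe_tip [ 0.3439  0.2456 -0.0005] 0.45
```

View pics/s6c.png

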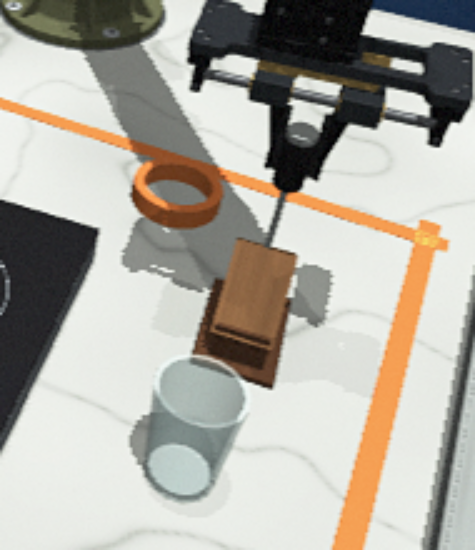

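```bash
python3 -m crank '[{"tx":0,"ty":0,"tz":-10,"turn":0},{"tx":0,"ty":0,"tz":-40,"turn":0},{"tx":0,"ty":0,"tz":-80,"turn":0},{"tx":0,"ty":0,"tz":-80,"turn":0},{"tx":0,"ty":0,"tz":-80,"turn":0}]' 0 12 >/dev/null; cat > stem.py <<'E'
from h import *
def stem(f):
    for _ in range(1):
        s=ctrl.get_state();p=s['position'];im,d,m=pic('scene',f);Q=cloud(d,m)
    k=(d>0)&(np.hypot(Q[...,0]-p[0],Q[...,1]-p[1])<.045)&(Q[...,2]<p[2]-.042)&(Q[...,2]>p[2]-.125)
    S=Q[k];v,u=np.nonzero(k);print(len(S),'px u',u.min(),u.max(),'v',v.min(),v.max())
    vx,vy,vz,x,y,z=cv2.fitLine(S.astype(np.float32),cv2.DIST_HUBER,0,.001,.001).ravel();a=np.array([vx,vy,vz])*np.sign(vz)
    o=np.array(m['origin']);c=np.array([x,y,z]);e=c-o;e/=np.linalg.norm(e);c=c+e*.0027
    print('axis',np.round(a,3),'tilt',np.degrees(np.arccos(a[2])).round(2),'zrange',S[:,2].min()-p[2],S[:,2].max()-p[2])
    for zz in (-.112,-.037,0): q=c+a*((zz+p[2]-c[2])/a[2]);print('axis at dz',zz,'offset from TCP mm',np.round((q-p)*1000,1))
E
python3 -c "
from stem import *
stem('s7.png')"; python3 go.py
```

```text
91 px u 445 455 v 194 220
axis [0.057 0.007 0.998] tilt 3.31 zrange -0.11238466744222392 -0.0434217114192178
axis at dz -0.112 offset from TCP mm [  -4.7    0.2 -112. ]
axis at dz -0.037 offset from TCP mm [ -0.4   0.8 -37. ]
axis at dz 0 offset from TCP mm [1.7 1.  0. ]
t 15.9 p [0.4734 0.355  0.2778] hd -173.94 tilt [-9.e-04 -7.e-04 -1.e+00] F [ 0.5  0.2 -0.2] j7 1.0 grip 23.4 12.0
```

```bash
python3 go.py .615 -.075 .278 186; python3 -m crank '[{"tx":-6,"ty":40,"tz":0,"turn":0},{"tx":-16,"ty":90,"tz":0,"turn":0},{"tx":-29,"ty":140,"tz":0,"turn":0},{"tx":-43,"ty":190,"tz":0,"turn":0},{"tx":-57,"ty":240,"tz":0,"turn":0}]' > /dev/null;  python3 go.py .615 -.075 .278 186
```

```text
t 15.9 p [0.4734 0.355  0.2778] hd -173.94 tilt [-9.e-04 -7.e-04 -1.e+00] F [ 0.5  0.2 -0.2] j7 1.0 grip 23.4 12.0
tx ty tz [ -95.4 -442.5   -0. ] turn 0.01
t 16.52 p [0.5051 0.601  0.2767] hd -173.95 tilt [-0.0013 -0.0018 -1.    ] F [1.3 0.1 0. ] j7 0.79 grip 23.5 12.0
tx ty tz [-3.810e+01 -6.838e+02 -2.000e-01] turn 0.01
```

```bash
python3 -m crank '[{"tx":-2,"ty":-40,"tz":0,"turn":0},{"tx":-5,"ty":-90,"tz":0,"turn":0},{"tx":-8,"ty":-140,"tz":0,"turn":0},{"tx":-11,"ty":-195,"tz":0,"turn":0},{"tx":-14,"ty":-250,"tz":0,"turn":0}]' > /dev/null; python3 -m crank '[{"tx":-3,"ty":-55,"tz":0,"turn":0},{"tx":-6,"ty":-110,"tz":0,"turn":0},{"tx":-9,"ty":-165,"tz":0,"turn":0},{"tx":-12,"ty":-220,"tz":0,"turn":0},{"tx":-14,"ty":-260,"tz":0,"turn":0}]' > /dev/null;  python3 go.py .615 -.075 .278 186
```

```text
t 17.77 p [0.5864 0.0922 0.2772] hd -174.11 tilt [-0.0019 -0.0013 -1.    ] F [ 0.9  0.5 -0.9] j7 1.51 grip 23.5 12.0
tx ty tz [ -11.3 -169.3   -0.6] turn -0.02
```

```bash
python3 -m crank '[{"tx":-4,"ty":-50,"tz":0,"turn":0},{"tx":-8,"ty":-100,"tz":0,"turn":0},{"tx":-10,"ty":-145,"tz":0,"turn":0},{"tx":-11,"ty":-169,"tz":0,"turn":0},{"tx":-11,"ty":-169,"tz":0,"turn":0}]' > /dev/null; python3 -m crank '[{"tx":0,"ty":0,"tz":0,"turn":0},{"tx":0,"ty":0,"tz":0,"turn":0},{"tx":0,"ty":0,"tz":0,"turn":0}]' >/dev/null; python3 go.py .615 -.075 .278 186; python3 - <<'E'
from stem import *
stem('s8.png')
im,d,m=pic('scene','s8b.png');Q=cloud(d,m)
k=(abs(Q[...,2]-.126)<.005)&(np.hypot(Q[...,0]-.611,Q[...,1]+.075)<.03);c=Q[k][:,:2].astype(np.float32);print(len(c),cv2.minAreaRect(c));v,u=np.nonzero(k);print(u.min(),u.max(),v.min(),v.max())
find('scene',['pan_clip','probe_tip','pan'])
cv2.imwrite('pics/s8c.png',cv2.resize(im[150:290,200:380,::-1],None,fx=4,fy=4))
from meas import fit
np.save('scene8.npy',Q);fit('8',(.635,-.12),cams=('scene',),circ=False)
E
```

```text
t 18.77 p [ 0.6156 -0.0698  0.2784] hd -173.83 tilt [ 0.e+00  5.e-04 -1.e+00] F [ 0.1 -0.7 -0. ] j7 1.82 grip 23.4 12.0
tx ty tz [ 1.2 -5.1  0.4] turn 0.03
73 px u 231 236 v 168 193
axis [0.049 0.007 0.999] tilt 2.82 zrange -0.11033359738773918 -0.04310693051381326
axis at dz -0.112 offset from TCP mm [  -4.8    0.4 -112. ]
axis at dz -0.037 offset from TCP mm [ -1.1   1.  -37. ]
axis at dz 0 offset from TCP mm [0.7 1.2 0. ]
101 ((0.6081329584121704, -0.06982655823230743), (0.0276153814047575, 0.03191572055220604), 28.640485763549805)
230 244 203 212
scene mark_of pan_clip [ 0.6081 -0.0702  0.1258] 0.76
scene mark_of probe_tip [ 0.6153 -0.0685  0.1658] 0.84
scene mark_of pan [ 0.6353 -0.1183  0.0402] 0.65
scene rim [ 0.63518378 -0.11915032] 539 0.0010729260436030952
handle n 155 z [0.09862591 0.10323545 0.10455917] far 0.19112056851682874
yaw c 26.56593144503905 line 27.629393 (np.float32(0.49596572), np.float32(-0.18857098))
clip top 123 [ 0.61091594 -0.0698659   0.12616104] [0.03393463 0.04068766 0.01112229]
```

View pics/s8c.png

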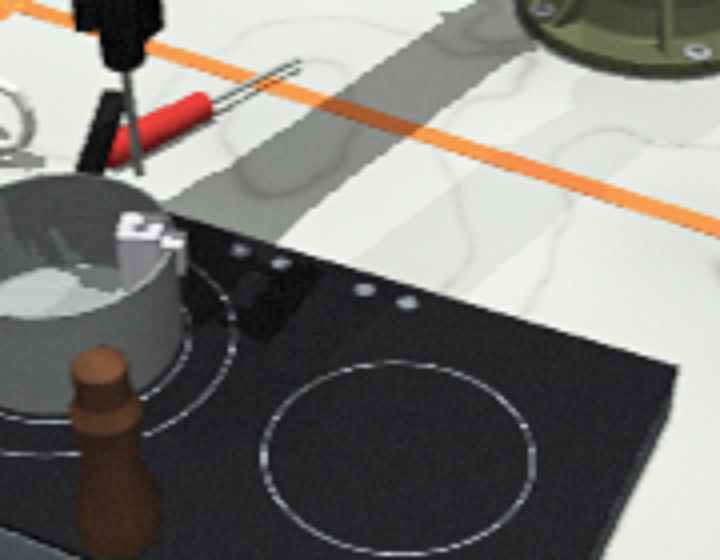

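```bash
python3 go.py .6158 -.0739 .245 186.1; python3 go.py .611 -.0745 .165 186.1 | tail -1
```

```text
t 19.02 p [ 0.6156 -0.071   0.2785] hd -173.94 tilt [ 1.e-04  1.e-04 -1.e+00] F [-0.5 -0.4 -0.7] j7 1.82 grip 23.6 12.0
tx ty tz [ 0.1 -2.9 33.5] turn -0.01
tx ty tz [  4.9  -3.  113.5] turn -0.01
```

```bash
python3 -m crank '[{"tx":0,"ty":-3,"tz":0,"turn":0},{"tx":0,"ty":-3,"tz":15,"turn":0},{"tx":0,"ty":-3,"tz":30,"turn":0},{"tx":0,"ty":-3,"tz":30,"turn":0},{"tx":0,"ty":-3,"tz":30,"turn":0}]' 0 10 > /dev/null; python3 go.py .6158 -.0739 .245; python3 - <<'E'
from stem import *
stem('s9.png')
im=cv2.imread('pics/s9.png');cv2.imwrite('pics/s9c.png',cv2.resize(im[170:235,200:290],None,fx=8,fy=8,interpolation=cv2.INTER_CUBIC))
E
```

```text
t 19.65 p [ 0.6159 -0.0742  0.2483] hd -173.95 tilt [-2.e-04  1.e-04 -1.e+00] F [-0.6 -0.1 -0. ] j7 1.83 grip 23.8 10.0
tx ty tz [0.1 0.3 3.3] turn 
152 px u 230 241 v 180 211
axis [ 0.065 -0.01   0.998] tilt 3.79 zrange -0.12498118790625512 -0.044893860370395
axis at dz -0.112 offset from TCP mm [  -5.4    0.9 -112. ]
axis at dz -0.037 offset from TCP mm [ -0.5   0.2 -37. ]
axis at dz 0 offset from TCP mm [ 1.9 -0.2  0. ]
```

View pics/s9c.png

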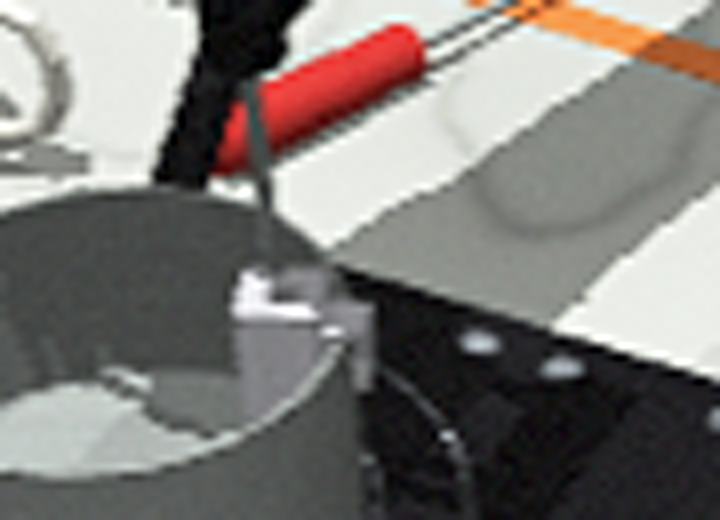

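```bash
python3 - <<'E'
from h import *
m=ctrl.camera_model('scene');K=np.array(m['intrinsics']);R=np.array(m['orientation']);R=cv2.Rodrigues(R.astype(float))[0] if R.shape!=(3,3) else R
def pj(p):
    q=K@(R.T@(np.array(p)-m['origin']));return np.round((q[:2]/q[2]-[200,170])*8+3.5,0)
for n,p in dict(hole=(.611,-.0732,.128),hole_wr=(.611,-.0752,.128),tip=(.6107,-.0736,.1363),tip_down=(.6107,-.0736,.128)).items(): print(n,pj(p))
c=np.array([.611,-.0732,.128]);a=np.radians(27.7)
for sx,sy in [(-1,-1),(1,-1),(1,1),(-1,1)]: print(pj(c+.012*np.array([sx*np.cos(a)-sy*np.sin(a),sx*np.sin(a)+sy*np.cos(a),0])))
E
```

```text
hole [284. 296.]
hole_wr [278. 294.]
tip [281. 272.]
tip_down [283. 295.]
[249. 270.]
[235. 320.]
[319. 323.]
[332. 273.]
```

```bash
python3 - <<'E'
from h import *
m=ctrl.camera_model('scene');K=np.array(m['intrinsics']);R=np.array(m['orientation']);R=cv2.Rodrigues(R.astype(float))[0] if R.shape!=(3,3) else R
def pj(p):
    q=K@(R.T@(np.array(p)-m['origin']));return np.round(q[:2]/q[2],1)
for dz,dx in [(-.04,-.001),(-.06,-.002),(-.08,-.003),(-.1,-.0042),(-.112,-.005)]: print('pred',dz,pj((.6159+dx,-.0738,.2483+dz)))
g=cv2.cvtColor(cv2.imread('pics/s9.png'),cv2.COLOR_BGR2GRAY)
for v in range(178,211,2): print(v,g[v,224:246])
im,d,_=pic('scene','s10.png');Q=cloud(d,m)
for v in range(184,212,3): print(v,[ (u,*np.round(Q[v,u]*1000).astype(int)) for u in range(230,237)])
E
```

```text
pred -0.04 [230.6 177.6]
pred -0.06 [231.7 185.1]
pred -0.08 [232.8 192.4]
pred -0.1 [233.9 199.4]
pred -0.112 [234.5 203.6]
178 [ 16  27  19  10  12  16  16   3   7  23  89 197 208 135 104 111 117 116
 118 114 111 111]
180 [ 27  37  33  33  17  27  65  71  98 116 109 114 119 119 117 115 113 109
 105  92  89  81]
182 [ 16  23  21  14  15  38  67  73  83 113 121 114 110 111  99  93  86  83
  77  64  51  46]
184 [ 19  27  19  14  25  97 111  71  84  95 101  92  88  82  73  54  37  43
  39  57 103 116]
186 [ 14  24  16   9  84 111  96  74  72  81  69  63  53  33  36  54 103 119
 115 180 237 239]
188 [ 21  21  12  50  75  81  71  70  74  64  36  59  74  98 118 186 239 241
 236 234 233 233]
190 [ 18  17  16  36  45  43  43  58  72  81 107 189 239 241 238 234 234 234
 233 233 234 232]
192 [ 17   7 143 157 112 125 127 103  68  86 199 241 236 235 235 235 235 235
 236 234 234 234]
194 [ 88 101 130 170 208 241 254 211  96  57 193 242 237 235 236 234 235 235
 236 235 234 234]
196 [ 72  72  72  69  67  69  68  70  81  78 155 232 242 239 237 236 236 236
 235 235 236 237]
198 [ 75  74  74  71  69 
[... 3627 characters left out ...]
9), np.int64(128)), (231, np.int64(622), np.int64(-76), np.int64(130)), (232, np.int64(621), np.int64(-74), np.int64(130)), (233, np.int64(618), np.int64(-74), np.int64(128)), (234, np.int64(617), np.int64(-71), np.int64(129)), (235, np.int64(616), np.int64(-70), np.int64(128)), (236, np.int64(615), np.int64(-67), np.int64(129))]
211 [(230, np.int64(624), np.int64(-78), np.int64(122)), (231, np.int64(625), np.int64(-75), np.int64(124)), (232, np.int64(622), np.int64(-74), np.int64(123)), (233, np.int64(622), np.int64(-71), np.int64(123)), (234, np.int64(620), np.int64(-70), np.int64(122)), (235, np.int64(620), np.int64(-67), np.int64(124)), (236, np.int64(619), np.int64(-65), np.int64(124))]
```

```bash
python3 -m crank '[{"tx":0,"ty":0,"tz":5,"turn":0},{"tx":0,"ty":0,"tz":10,"turn":0},{"tx":0.3,"ty":0,"tz":14,"turn":0},{"tx":0.6,"ty":0,"tz":18,"turn":0},{"tx":0.6,"ty":0,"tz":18,"turn":0}]'; python3 -c "
from stem import *
stem('s11.png')"
```

```text
time: 20.38
position: [0.6151, -0.0743, 0.23]
tool_rot: [0.166, -3.136, -0.0]
ft_force: [0.6, -0.2, -1.1]
grip_width: 0.27
grip_force: 10.0
323 px u 230 246 v 187 227
axis [-0.157 -0.291  0.944] tilt 19.31 zrange -0.12473488181141362 -0.04338989852483649
axis at dz -0.112 offset from TCP mm [   1.6   10.7 -112. ]
axis at dz -0.037 offset from TCP mm [-10.8 -12.5 -37. ]
axis at dz 0 offset from TCP mm [-17.  -23.9   0. ]
```

```bash
python3 -m crank '[{"tx":0.4,"ty":0,"tz":5,"turn":0},{"tx":0.9,"ty":0,"tz":10,"turn":0},{"tx":1.3,"ty":0,"tz":15,"turn":0},{"tx":1.8,"ty":0,"tz":20,"turn":0},{"tx":2.2,"ty":0,"tz":25,"turn":0}]'; python3 -m crank '[{"tx":0.4,"ty":0,"tz":5,"turn":0},{"tx":0.9,"ty":0,"tz":10,"turn":0},{"tx":1.3,"ty":0,"tz":15,"turn":0},{"tx":1.5,"ty":0,"tz":20,"turn":0},{"tx":1.7,"ty":0,"tz":25,"turn":0}]';  python3 - <<'E'
from h import *
for c in ['scene','top']:
    im,d,m=pic(c,c+'12.png');np.save(c+'12.npy',cloud(d,m))
from meas import fit; fit('12',(.635,-.12),circ=False); find('scene',['probe','pan_clip'])
im=cv2.imread('pics/scene12.png');cv2.imwrite('pics/s12c.png',cv2.resize(im[150:240,190:300],None,fx=6,fy=6,interpolation=cv2.INTER_CUBIC))
E
```

```text
time: 21.05
position: [0.6131, -0.0745, 0.2051]
tool_rot: [0.166, -3.137, -0.0]
ft_force: [-0.3, -0.1, -0.3]
grip_width: 0.276
grip_force: 10.0
time: 21.68
position: [0.6115, -0.0747, 0.1802]
tool_rot: [-0.166, 3.137, 0.0]
ft_force: [-0.5, 0.2, -0.4]
grip_width: 0.27
grip_force: 10.0
top rim [ 0.63448226 -0.12030142] 13 0.0008040677997007695
handle n 263 z [0.09614969 0.1005453  0.10399879] far 0.1891043137798836
yaw c 27.56844229638868 line 27.207958 (np.float32(0.51257324), np.float32(-0.1842889))
scene rim [ 0.63509566 -0.11918771] 475 0.0010901169449103604
handle n 23 z [0.10080041 0.10332167 0.10462254] far 0.1768324837377615
yaw c 29.268418605294546 line 17.975975 (np.float32(0.52729356), np.float32(-0.17494543))
clip top 112 [ 0.61230174 -0.06842917  0.12620351] [0.03262136 0.03586841 0.01570473]
scene mark_of probe [ 0.6104 -0.0722  0.1409] 0.52
scene mark_of probe [ 0.6098 -0.074   0.1286] 0.29
scene mark_of pan_clip [ 0.6069 -0.0716  0.1279] 0.61
```

View pics/s12c.png

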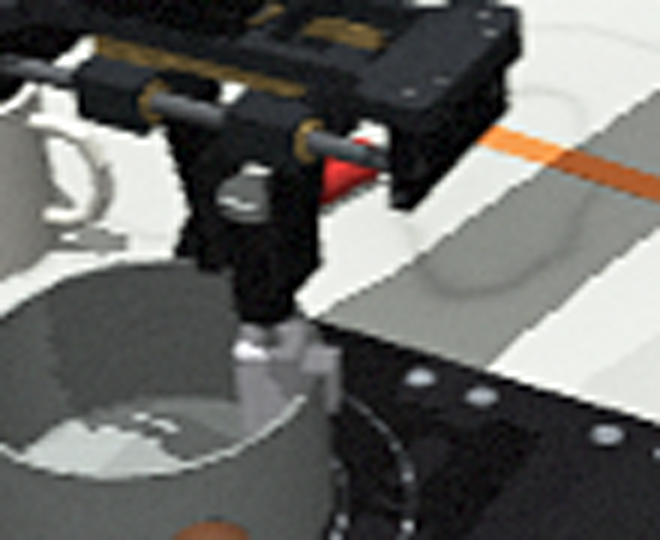

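```bash
python3 -m crank '[{"tx":0.2,"ty":0,"tz":5,"turn":0},{"tx":0.4,"ty":0,"tz":9,"turn":0},{"tx":0.4,"ty":0,"tz":12,"turn":0},{"tx":0.4,"ty":0,"tz":14,"turn":0},{"tx":0.4,"ty":0,"tz":14,"turn":0}]'; python3 -m crank '[{"tx":0,"ty":0,"tz":1,"turn":0},{"tx":0,"ty":0,"tz":2,"turn":0},{"tx":0,"ty":0,"tz":3,"turn":0},{"tx":0,"ty":0,"tz":3,"turn":0}]'
```

```text
time: 22.5
position: [0.6111, -0.0748, 0.1665]
tool_rot: [-0.166, 3.137, 0.0]
ft_force: [-0.8, 0.3, -1.2]
grip_width: 0.272
grip_force: 10.0
time: 23.0
position: [0.6114, -0.0749, 0.1661]
tool_rot: [-0.165, 3.136, 0.001]
ft_force: [-4.9, 1.1, 11.4]
grip_width: 0.271
grip_force: 10.0
```

```bash
python3 -m crank '[{"tx":0,"ty":0,"tz":-2.5,"turn":0},{"tx":0,"ty":0,"tz":-2.5,"turn":0}]' | sed -n '2p;4p'; python3 -m crank '[{"tx":0,"ty":0,"tz":0,"turn":0},{"tx":0,"ty":0,"tz":0,"turn":0},{"tx":0,"ty":0,"tz":0,"turn":0},{"tx":0,"ty":0,"tz":0,"turn":0},{"tx":0,"ty":0,"tz":0,"turn":0}]' 50; python3 -m crank '[{"tx":0,"ty":0,"tz":-20,"turn":0},{"tx":0,"ty":0,"tz":-60,"turn":0},{"tx":0,"ty":0,"tz":-110,"turn":0},{"tx":0,"ty":0,"tz":-150,"turn":0}]'; python3 - <<'E'
from h import *
for c in ['scene','top']:
    im,d,m=pic(c,c+'13.png');np.save(c+'13.npy',cloud(d,m))
from meas import fit; fit('13',(.635,-.12),circ=False); find('scene',['probe','pan_clip','pan'])
Q=np.load('scene13.npy');h=Q[(np.hypot(Q[...,0]-.611,Q[...,1]+.074)<.025)&(Q[...,2]>.135)&(Q[...,2]<.2)];print('head',h.mean(0),h.min(0),h.max(0))
lo=h[h[:,2]<.155].mean(0);hi=h[(h[:,2]>.16)&(h[:,2]<.178)].mean(0);print(lo,hi)
im=cv2.imread('pics/scene13.png');cv2.imwrite('pics/s13c.png',cv2.resize(im[150:240,190:300],None,fx=6,fy=6,interpolation=cv2.INTER_CUBIC))
E
```

```text
position: [0.6112, -0.0748, 0.1662]
ft_force: [-0.6, 0.1, 3.3]
time: 23.88
position: [0.6111, -0.0748, 0.1659]
tool_rot: [-0.166, 3.137, 0.0]
ft_force: [0.4, 0.2, 0.2]
grip_width: 0.568
grip_force: 0.0
time: 24.38
position: [0.6114, -0.0751, 0.32]
tool_rot: [-0.165, 3.134, -0.0]
ft_force: [0.1, -0.3, 0.3]
grip_width: 0.574
grip_force: 0.0
top rim [ 0.635 -0.12 ] 0 nan
handle n 156 z [0.09611334 0.10004736 0.10367236] far 0.1897793978330787
yaw c 27.511093771492913 line 22.848253 (np.float32(0.48773804), np.float32(-0.1973969))
scene rim [ 0.63523736 -0.11908745] 496 0.0011044345276829404
handle n 155 z [0.09873348 0.10289651 0.10455789] far 0.18989402272828843
yaw c 26.368532262366376 line 27.26286 (np.float32(0.522624), np.float32(-0.17485476))
clip top 90 [ 0.61459799 -0.06573969  0.12690392] [0.0317981  0.03324709 0.01562958]
scene mark_of probe [ 0.6094 -0.0743  0.1266] 0.54
scene mark_of pan_clip [ 0.6092 -0.0724  0.1279] 0.79
scene mark_of pan_clip [0.4887 0.3514 0.0021] 0.48
scene mark_of pan [ 0.635  -0.1171  0.0404] 0.95
head [ 0.61553488 -0.06908065  0.16496104] [ 0.59945501 -0.08471924  0.13566321] [ 0.62390404 -0.06043753  0.18530666]
[ 0.61692662 -0.0681507   0.14506236] [ 0.61673337 -0.06782256  0.1689133 ]
  return _methods._mean(a, axis=axis, dtype=dtype,
  ret = ret.dtype.type(ret / rcount)
```

View pics/s13c.png

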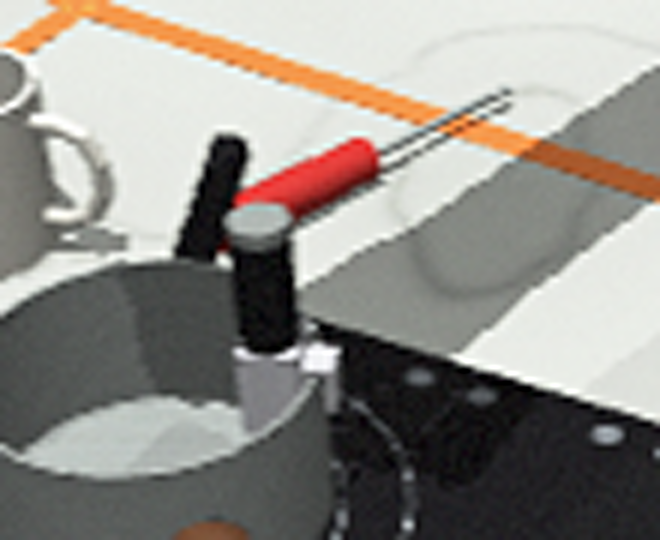

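```bash
python3 -m crank '[{"tx":0,"ty":0,"tz":0,"turn":0},{"tx":0,"ty":0,"tz":0,"turn":0},{"tx":0,"ty":0,"tz":0,"turn":0},{"tx":0,"ty":0,"tz":0,"turn":0}]' | head -2; python3 -c "
from bench import ctrl
print(ctrl.close_job())"
```

```text
time: 25.12
position: [0.611, -0.0748, 0.3157]
the job is handed in; nothing more can be done
None
```

The pan was slid to within about 2 mm of the large zone's centre and let go. The thermometer is fully home and upright in its clip by the last camera check, and I handed the job in at about 25 s; no verdict came back.

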